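# Square a manifold casting up in the drilling fixture and lock the cam

### The arm

A 6-joint arm with a two-finger parallel gripper is mounted at the origin on a cart in front of the work surface, level with it; the furniture and walls round the work are solid. World frame = base frame: x ahead of the robot, y to its left, z up, the work surface at z = 0. Lengths are in m, angles in rad, forces in N, time in s.
With the tool pointing down it reaches from about 0.375 to 0.975 m from the base axis. Payload 3.8 kg.
Tool frame: the origin (TCP) lies at the very end of the fingers, on their centre line; the grasp point (between the pads) lies 19 mm behind it (bot.grip_point_offset is the distance from the TCP to the grasp point, in m); z points along the fingers, x is the direction in which the jaws open and shut, and the axes are right-handed (so a half turn about z gives the same grasp; the last joint's range is limited). The gripper opens to 85 mm and grips with 20 to 120 N. Pads are 22 mm wide; open, the fingers measure 114 mm over their backs; the gripper's body (76 mm by 85 mm) begins 54 mm behind the grasp point. The pads swing forward as they close: fully open they stand 13 mm farther back than shut.
Start: joints at [1.298, 0.264, 1.604, -0, 1.274, -0.037], TCP at [0.158, 0.656, 0.231] pointing down, gripper open.
Joint ranges: [-2.63, 2.63], [-0.94, 2.18], [0.31, 2.57], [-1.31, 4.45], [0, 2.66], [-2.55, 2.55]. Speed limits (rad/s): [2.57, 2.57, 3.14, 3.14, 3.14, 3.14].

### API

Orientations are given as a rotation vector (axis times angle).
In Python, from workcell import bot, read_camera gives the robot as it stands.
- The arm moves only by the tool arm_command, never from a script. Its argument "rows" is a list of rows, each an object with "delta_rot": the turn, a rotation vector about the tool's x, y, z in rad, a list of three; "xyz": the shift along the tool's x, y, z in m, a list of three; "gripper": the finger opening in m, from 0 to 0.0854. A call has 1 to 12 rows; each row shifts and turns the commanded pose from where the row before left it, along the tool's axes as they then stand; what a row does not reach is not made up. A row lasts 1/10 s, in which the tool goes at most 50 mm and 8.59 degrees, less where a joint would pass 70% of its speed; a pose out of reach is approached as far as the arm can. A call is refused whole if a number of a shift passes 0.05 or a number of a turn 0.15, either way. A call with a gripper value outside its range is refused whole. The fingers move at their own pace and stop on an object; "force" is the grip in N (left out, the last holds). Time passes only in rows, so rows that do not move let the fingers close. It gives the time, the measured TCP pose, the force and the opening at its end, in the units of the state.
- bot.read_state(): the state, without advancing time (a new reading comes with each control period).
- read_camera(name): name is "side" or "top"; returns a dict with "pixels" (384x512x3 uint8, red, green, blue), "range_z" (384x512 float32, m along the optical axis (not along the pixel's ray), 0 where there is no reading), "intrinsics" (3x3 intrinsics, pixels), "camera_from_world" (4x4, takes a point from world to camera coordinates). Camera axes: x right, y up, looking along -z (the intrinsics and any distortion apply to the point x, -y, -z); pixel columns grow to the right and rows downward; lengths in m; the calibration is good to about 2 mm. A picture is of the moment at which its call begins.
- bot.finish_job(): hands the job in, once; it reports no verdict.
The state is a dict: "time": time; "q": joint angles; "joint_vel": joint speeds; "joint_torque": joint torques, N m; "tool_pos": TCP position; "tcp_rot": TCP orientation; "wrist_force": force on the tool from outside, world axes, zero at the start; "torque": the same for the moment, N m; "width": opening from 0.0 (shut) to 1.0 (fully open).
Only numpy, scipy, OpenCV 4.12 (cv2) and the standard library are available. Lean on these libraries where they do the work, as an engineer would, in place of code of your own. Each camera call takes 0.05 s, during which the arm holds its last target.

### The job

Set the green manifold casting up for drilling: it is heavy and stays down on the plate, so push it round, never lifting or tipping it, until its bright machined face lies flat against the fence. Then push the black-knobbed cam lever round as far as it goes, so that the cam slides the casting against the end stop and keeps it there. Leave the other things on the bench where they are.

Things in the scene. Friction and masses are not known exactly. Their poses are not given: they have to be found in the camera images.
- fixture: Drilling fixture fixed to the bench: dark steel plate 210 (x) x 172 (y) x 10 mm thick with a grid of small holes; origin at the centre of its underside, z up. It carries a bright steel fence along its far edge, an end stop at its right-hand end and an eccentric cam with a lever at its left. With the lever open the casting has about 17 mm to spare between end stop and cam.
- fence_mid (a point): point on the plate's top at the foot of the fence's flat face, where the middle of the bright face belongs: x = +85, y = -18 mm in the fixture's frame. The fence is a straight steel bar, 30 mm high above the plate; its face looks to the fixture's -x and runs from y = -84 to +34 mm.
- stop_mid (a point): point on the plate's top at the foot of the end stop's face: x = +64, y = -63 mm in the fixture's frame. The end stop is a steel block with a rounded nose, 24 mm high above the plate, from x = 40 to 82 and y = -81 to -63 mm; its face looks to the fixture's +y.
- cam_pivot (a point): upright axis of the cam and lever at the plate's top: x = +62, y = +56.6 mm in the fixture's frame. The cam is a steel disc 38 mm across, set 11 mm off this axis, 27 mm high above the plate; its hub rises to 43 mm. Lever open, the disc's middle is at x = 53, y = 63 mm.
- casting: Loose green casting with one bright machined face: 80 mm (its x) x 90 mm (its y) x 42 mm high, flat on top with two ports; 1.2 to 1.9 kg, slid by some 5 to 15 N. Origin at the centre of its underside, z up; its +x side is the bright slab, 10 mm thick. It starts on the plate, turned 23 to 49 degrees counter-clockwise from above. Home: x = 45, y = -18 mm in the fixture's frame, axes along the fixture's.
- cam_lever (a joint): cam lever, rad: 0 open (it starts at 0 to 0.15), grows counter-clockwise seen from above to a stop at 2.2, fully shut. It stays where it is left; 2 to 3 N at the knob move it, more while it slides the casting.
- lever_knob (a point): centre of the black ball knob (24 mm across) on the end of the lever, 92 mm from the pivot, 44 mm above the bench. The lever is a level round bar 11 mm thick at this height. At joint value q it points (35 degrees + q) counter-clockwise from the fixture's +x: open, away from the robot and left; shut, towards the robot. Push on its far side and follow it round.
- face_left (a point): end of the casting's bright face on its +y side, 20 mm above the plate
- face_right (a point): end of the casting's bright face on its -y side, 20 mm above the plate
- pcb_module: bystander: small green circuit board 45 x 70 x 17 mm, loose behind the fixture; leave it
- gauge_loose: bystander: black round pressure gauge, 87 x 64 x 29 mm, loose at the front of the tester; leave it
- marker: bystander: white marker pen with a blue cap, 138 mm long, loose at the front edge; leave it
- hex_keys: bystander: red folding hex key set 22 x 86 x 28 mm; leave it
- union_1: bystander: brass pipe union standing upright, 40 mm high; leave it
- union_2: bystander: brass and steel pipe union standing upright, 44 mm high; leave it

How it is judged:
By the outcome, as a careful person would: the job done as asked, in the order asked, and still so for the second after the job is handed in, with the robot touching nothing.
It also fails if it takes over 54 s, if anything falls off the work surface, if the arm or the gripper's body presses on something with over 40 N, if the wrist force passes 120 N, or if a joint passes its speed limit or range.

## Working session

There is one attempt and no reset: what is moved stays moved. The work goes in short steps, Python scripts to look and compute and a tool call to move; the robot and the scene stay as the last step left them, time stands still between calls to the robot, and variables do not carry over. Pictures are saved under pics/ and viewed, and the job is handed in when it is done.

Besides the shell and the picture viewer there is one more tool, called after "Emit:" by a JSON object that holds its "name" and its "arguments", one argument or row to a line. arm_command: Moves the arm, as the interface text tells. Its arguments: {"type":"object","properties":{"rows":{"type":"array","items":{"type":"object","properties":{"delta_rot":{"type":"array","items":{"type":"number"}},"xyz":{"type":"array","items":{"type":"number"}},"gripper":{"type":"number"}}}},"force":{"type":"number"}},"required":["rows"]}

```bash
ls; mkdir -p pics; python3 - <<'E'
from workcell import bot, read_camera
import cv2,numpy as np
for n in ["top","side"]:
    c=read_camera(n); np.savez("%s0.npz"%n,**c)
    cv2.imwrite("pics/%s0.png"%n,cv2.resize(c["pixels"][:,:,::-1],(800,600),interpolation=cv2.INTER_CUBIC))
    print(c["intrinsics"],c["camera_from_world"])
print(bot.read_state())
E
```

```text
pics
[[386.71455529   0.         253.45849047]
 [  0.         386.71455529 192.78690761]
 [  0.           0.           1.        ]] [[ 0.02627696 -0.99964427  0.00456696 -0.13241443]
 [ 0.99144672  0.02664517  0.12776324 -0.57068309]
 [-0.12783948  0.00117067  0.99179418 -0.99048602]
 [ 0.          0.          0.          1.        ]]
[[386.5018174    0.         253.33372807]
 [  0.         386.5018174  182.94628722]
 [  0.           0.           1.        ]] [[ 0.8440402  -0.53608749  0.01436448 -0.52668783]
 [ 0.26724211  0.44367878  0.85541265 -0.17519264]
 [-0.46494924 -0.71816387  0.51774788 -0.81658113]
 [ 0.          0.          0.          1.        ]]
{'time': 0.1, 'q': array([ 1.29805040e+00,  2.64665447e-01,  1.60525936e+00, -8.16741156e-06,
        1.27371989e+00, -3.69214864e-02]), 'joint_vel': array([-0.00012061, -0.00154629, -0.00357175,  0.00042325, -0.0014342 ,
       -0.00026391]), 'joint_torque': array([ 1.01782509e-03, -5.16695881e+01, -3.68592954e+01,  1.27375392e-04,
        6.08845032e-03, -1.87504207e-05]), 'tool_pos': array([0.15754624, 0.65566059, 0.23008303]), 'tcp_rot': array([ 2.46638689,  1.94393757, -0.00259525]), 'wrist_force': array([-1.05424587, -0.31716959, -0.03441507]), 'torque': array([-0.00372227,  0.01545447,  0.01725041]), 'width': 1.002070201673324}
```

View pics/top0.png

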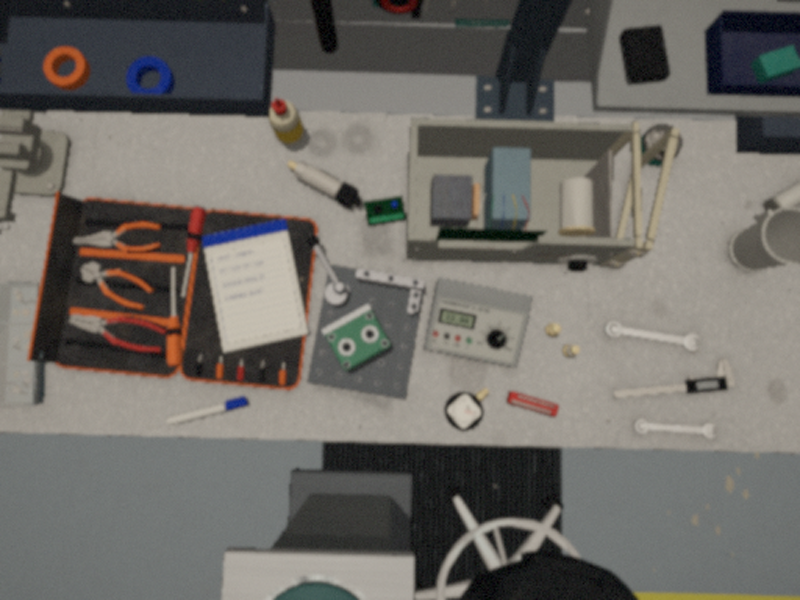

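View pics/side0.png

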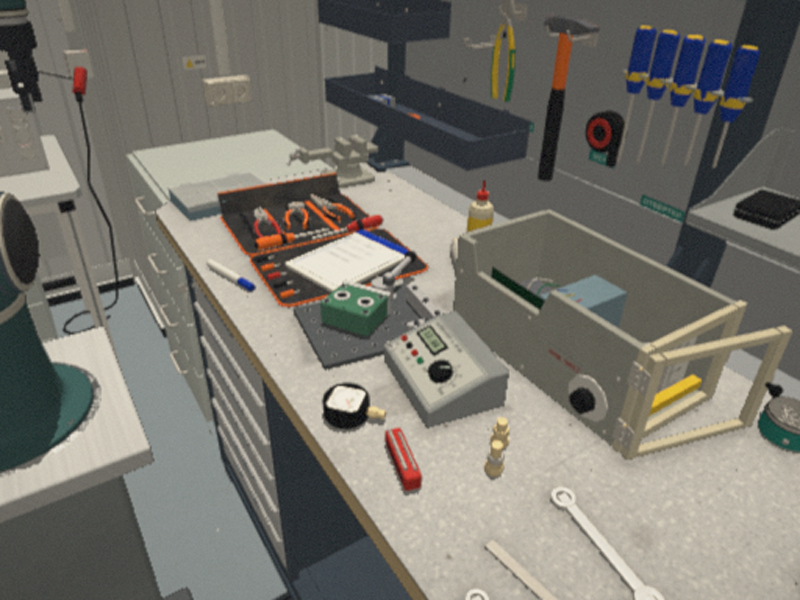

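The top view shows the plate at about (305–430, 260–400) in the 800x600 picture. The casting is at (355,335) with its bright face to the upper left, and the knob is at (315,240). I'll enlarge that area.

```bash
cat > h.py <<'E'
import numpy as np,cv2
def und(c,u,v,z):
    """pixel->world at height z"""
    K=c["intrinsics"];T=c["camera_from_world"]
    d=np.array([(u-K[0,2])/K[0,0],-(v-K[1,2])/K[1,1],-1.0])
    R=T[:3,:3];o=-R.T@T[:3,3];w=R.T@d
    return o+w*(z-o[2])/w[2]
def proj(c,p):
    K=c["intrinsics"];T=c["camera_from_world"]
    q=T[:3,:3]@np.asarray(p,float)+T[:3,3]
    return np.array([K[0,0]*q[0]/-q[2]+K[0,2],K[1,1]*-q[1]/-q[2]+K[1,2]])
def crop(c,name,u0,v0,w,h,s,pts=[]):
    im=c["pixels"][v0:v0+h,u0:u0+w,::-1]
    im=cv2.resize(im,None,fx=s,fy=s,interpolation=cv2.INTER_CUBIC)
    for p in pts:
        q=(proj(c,p)+0.5-[u0,v0])*s
        cv2.circle(im,tuple(int(x) for x in q),3,(0,0,255),1)
    cv2.imwrite(name,im)
E
python3 - <<'E'
from h import *
c=dict(np.load("top0.npz"));crop(c,"pics/tc0.png",190,145,90,115,5)
c=dict(np.load("side0.npz"));crop(c,"pics/sc0.png",180,155,120,85,6)
E
```

```text
(no output)
```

View pics/tc0.png

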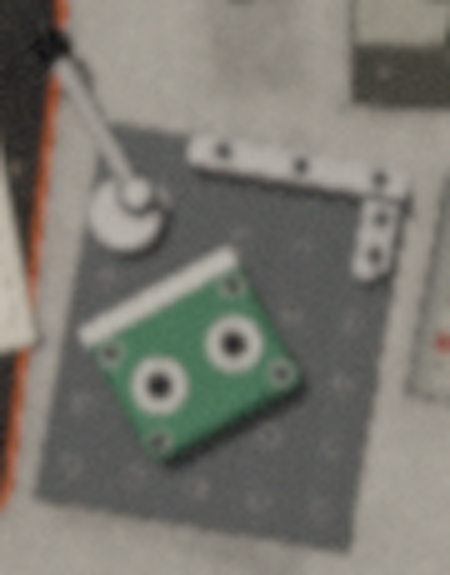

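View pics/sc0.png

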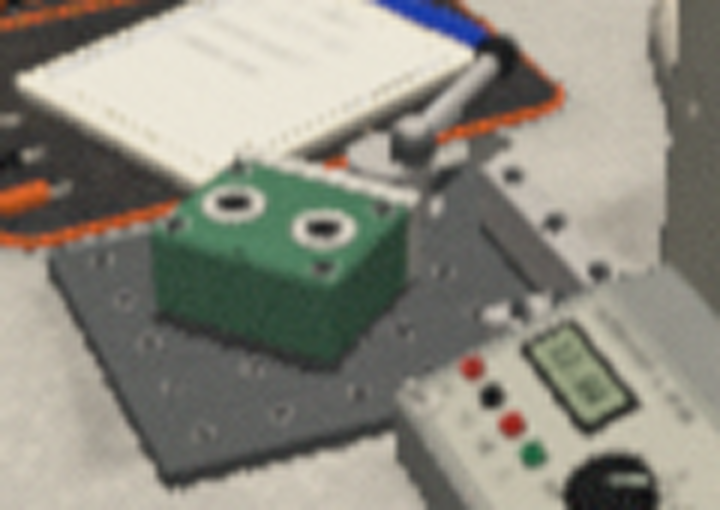

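```bash
cat > fit.py <<'E'
from h import *
from scipy.optimize import least_squares
def P(pose,l):
    x,y,a=pose;ca,sa=np.cos(a),np.sin(a);l=np.asarray(l,float)/1000
    return np.array([x+ca*l[0]-sa*l[1],y+sa*l[0]+ca*l[1],l[2]])
def fit(c,obs,u0,v0,s,p0):
    def r(p): return np.concatenate([proj(c,P(p,l))-(np.array(uv)/s+[u0,v0]-0.5) for l,uv in obs])
    o=least_squares(r,p0,loss="soft_l1");return o.x,o.fun.reshape(-1,2)
E
python3 - <<'E'
from fit import *
c=dict(np.load("top0.npz"))
F,r=fit(c,[((-105,86,10),(37,497)),((-105,-86,10),(350,552)),((105,86,10),(108,122)),((85,34,40),(188,163)),((85,-63,40),(362,193)),((62,56.6,53),(137,195))],190,145,5,[.6,.1,-.1])
print(F,np.degrees(F[2]));print(r.round(2))
C,r=fit(c,[((40,45,52),(78,328)),((40,-45,52),(230,246)),((-40,45,52),(168,462)),((-40,-45,52),(302,378))],190,145,5,[.6,.1,.5])
print(C,np.degrees(C[2]),np.degrees(C[2]-F[2]));print(r.round(2))
k=und(c,190+50/5-.5,145+45/5-.5,.044);print("knob",k)
pv=P(F,(62,56.6,44));print(pv, np.degrees(np.arctan2(*(k-pv)[1::-1]))-np.degrees(F[2]),np.linalg.norm(k-pv))
ca,sa=np.cos(F[2]),np.sin(F[2]);d=C[:2]-F[:2];print("cast in F",ca*d[0]+sa*d[1],-sa*d[0]+ca*d[1])
np.savez("pose.npz",F=F,C=C)
s=dict(np.load("side0.npz"))
pts=[P(F,l) for l in [(-105,86,10),(-105,-86,10),(105,86,10),(105,-86,10),(85,34,40),(85,-84,40),(62,56.6,53)]]+[P(C,(a,b,52)) for a in(-40,40) for b in (-45,45)]
crop(s,"pics/sc1.png",180,155,120,85,6,pts);crop(c,"pics/tc1.png",190,145,90,115,5,pts)
E
```

```text
[ 0.52543075 -0.06789621 -0.13996982] -8.01967980792342
[[-0.51  0.7 ]
 [ 0.23  0.45]
 [-0.63 -0.34]
 [ 0.06 -0.2 ]
 [ 1.21 -0.21]
 [-0.07 -0.31]]
[ 0.51183985 -0.05276178  0.54969527] 31.495219089286916 39.51489889721034
[[ 0.31  0.34]
 [-0.01 -0.41]
 [-2.6   0.35]
 [ 0.85 -0.3 ]]
knob [0.67499859 0.02968352 0.044     ]
[ 0.59472085 -0.02049957  0.044     ] 40.02993963853697 0.0946723650500241
cast in F -0.015569440618460408 0.013090309793226014
```

View pics/sc1.png

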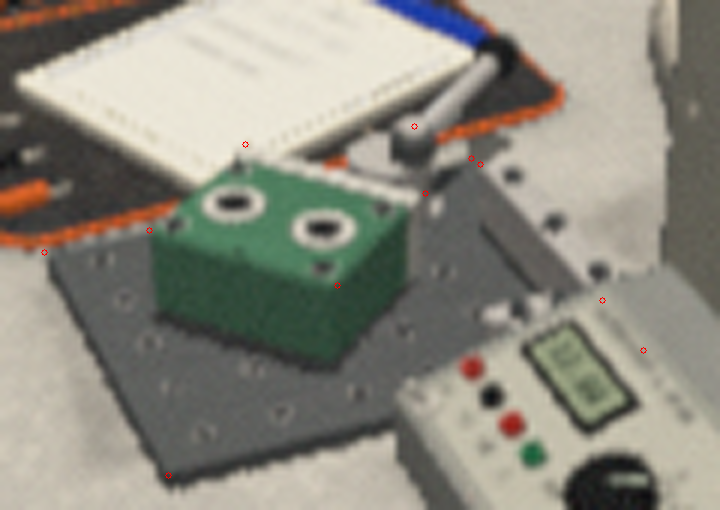

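View pics/tc1.png

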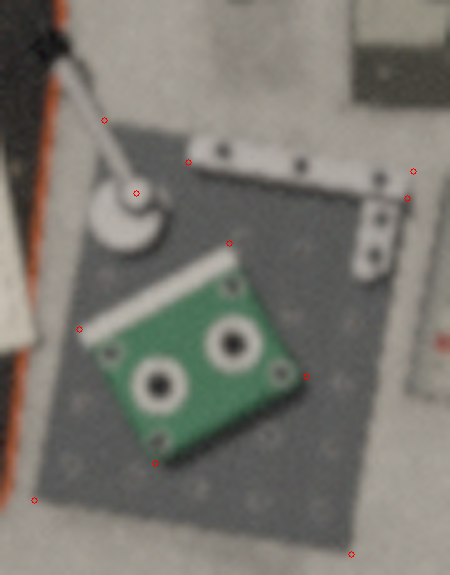

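```bash
python3 - <<'E'
from fit import *
c=dict(np.load("top0.npz"));K=c["intrinsics"];T=c["camera_from_world"]
z=c["range_z"];v,u=np.mgrid[:384,:512]
cam=np.stack([(u-K[0,2])/K[0,0]*z,-(v-K[1,2])/K[1,1]*z,-z],-1)
w=(cam-T[:3,3])@T[:3,:3]
h=w[...,2]*1000;h[z==0]=np.nan
print("height mm, rows by world x, cols by y")
ys=np.arange(.22,-.26,-.02)
print("      "+" ".join("%4d"%(y*1000) for y in ys))
for x in np.arange(.76,.36,-.02):
    L=[]
    for y in ys:
        m=(abs(w[...,0]-x)<.01)&(abs(w[...,1]-y)<.01)
        L.append(np.nanmax(h[m]) if m.any() else -1)
    print("%4d  "%(x*1000)+" ".join("%4.0f"%a for a in L))
E
```

```text
height mm, rows by world x, cols by y
       220  200  180  160  140  120  100   80   60   40   20    0  -19  -39  -59  -79  -99 -119 -139 -159 -179 -199 -219 -239
 760     5    6    6    6    5    4    4    8    5    6   26   36   39   38   25   10   20   21  167   12   70   69   70   68
 740    37   11   10    9    8    8    5    6    7    5    6    5   37   40   12   13   18   23  167   10   69   71   71  119
 720    40   12   12   13   12   17   20   19   11   13    7    5    7    8   19   19   19   19  167   10   69   70   70  124
 700    37   18   21   20   20   21   21   21   13   13   11    5    5    4    4    6    6    4  168    9   11   -1   -1  118
 679    32   21   22   22   21   20   20   21   12   56   60    8    6    6    5    4    4    5  167   -1  120  124  117  119
 659    27   20   22   20   21   21   21   20   18   55   55    5    5    6    5    5    6    4  168  167  156  123  123  122
 639    20   21   21   22   22   22   21   23   23   12   53   53   15   14   39    8    4    7    7    5    6    5    5    5
 619    17   20   21   21   21   21   21   20   20   1
[... 883 characters left out ...]
   14   15   58   58   58   56   49   14   14    6    5   34   39   41
 459    23   12   21   15   20   18   21   19   21    9   15   15   50   55   50   14   14   14   16    7    7    7    7    6
 439    21   11   22   13   21   20   20   22   19   12   15   15   15   15   16   15   18   15   17    7    4    5    5    5
 419     5    4    7   11   11   12   11   12   11    6    6    4   13   12   16   14   13   15   14    4    4   29   33   31
 399     5   13   16   20   20    5    6    6    5    5    6    4    6    7    4    6    5    5    5    5    4   31   31   33
 379    20   19   19   20   14    5    5    6    4    7    4    5    7    4    6    4    5    5    5    4    4   31   31   31
```

Emit:
{"name": "arm_command", "arguments": {
  "rows": [
    {"xyz":[-0.01,0.035,0]},
    {"xyz":[-0.02,0.035,0]},
    {"xyz":[-0.03,0.03,0]},
    {"xyz":[-0.03,0.03,0]},
    {"xyz":[-0.033,0.026,0]},
    {"xyz":[-0.033,0.026,0]},
    {"xyz":[-0.033,0.026,0]},
    {"xyz":[-0.033,0.026,0]},
    {"xyz":[-0.033,0.026,0]},
    {"xyz":[-0.033,0.026,0]},
    {"xyz":[-0.033,0.026,0],"gripper":0.05},
    {"xyz":[-0.033,0.026,0],"gripper":0.05}
  ]
}}

```text
invalid input
```

```bash
cat > go.py <<'E'
# usage: go(x,y,z,psi_deg): prints remaining shift in current tool axes + turn
from h import *
from scipy.spatial.transform import Rotation as Rn
from workcell import bot
def cur():
    s=bot.read_state();R=Rn.from_rotvec(s["tcp_rot"]).as_matrix()
    return s,R,np.degrees(np.arctan2(R[1,0],R[0,0]))
def go(x,y,z,psi):
    s,R,p=cur()
    d=np.array([x,y,z])-s["tool_pos"]
    print("t",round(s["time"],2),"pos",s["tool_pos"].round(4),"psi",round(p,2),"F",s["wrist_force"].round(1),"w",round(s["width"]*.0854,4),"q",s["q"].round(2))
    print("shift tool",(R.T@d).round(4),"len",round(np.linalg.norm(d),4),"turn z(rad)",round(np.radians(p-psi),4), "tilt", R[:,2].round(4))
E
python3 -c "
from go import *
go(.4764,.0087,.12,31.5)"
```

```text
t 0.1 pos [0.1575 0.6557 0.2301] psi 76.49 F [-1.1 -0.3 -0. ] w 0.0856 q [ 1.3   0.26  1.61 -0.    1.27 -0.04]
shift tool [-0.5543  0.4612  0.1112] len 0.7296 turn z(rad) 0.7852 tilt [-5.e-04 -2.e-03 -1.e+00]
```

Emit:
{"name": "arm_command", "arguments": {
  "rows": [
    {"xyz":[-0.01,0.035,0],"delta_rot":[0,0,0],"gripper":0.05},
    {"xyz":[-0.02,0.035,0],"delta_rot":[0,0,0],"gripper":0.05},
    {"xyz":[-0.03,0.03,0],"delta_rot":[0,0,0],"gripper":0.05},
    {"xyz":[-0.03,0.03,0],"delta_rot":[0,0,0],"gripper":0.05},
    {"xyz":[-0.033,0.026,0],"delta_rot":[0,0,0],"gripper":0.05},
    {"xyz":[-0.033,0.026,0],"delta_rot":[0,0,0],"gripper":0.05},
    {"xyz":[-0.033,0.026,0],"delta_rot":[0,0,0],"gripper":0.05},
    {"xyz":[-0.033,0.026,0],"delta_rot":[0,0,0],"gripper":0.05},
    {"xyz":[-0.033,0.026,0],"delta_rot":[0,0,0],"gripper":0.05},
    {"xyz":[-0.033,0.026,0],"delta_rot":[0,0,0],"gripper":0.05},
    {"xyz":[-0.033,0.026,0],"delta_rot":[0,0,0],"gripper":0.05},
    {"xyz":[-0.033,0.026,0],"delta_rot":[0,0,0],"gripper":0.05}
  ]
}}

```text
time: 1.3
tool_pos: [0.4037, 0.2314, 0.231]
tcp_rot: [-2.467, -1.945, 0.0]
wrist_force: [1.0, 0.3, 0.6]
width: 0.588
```

```bash
python3 -c "
from go import *
go(.4764,.0087,.12,31.5)"
```

```text
t 1.3 pos [0.4037 0.2314 0.231 ] psi 76.51 F [1.  0.3 0.6] w 0.0502 q [ 0.47 -0.14  2.03 -0.    1.25 -0.87]
shift tool [-0.1996  0.1227  0.111 ] len 0.2592 turn z(rad) 0.7855 tilt [-3.e-04 -2.e-04 -1.e+00]
```

Emit:
{"name": "arm_command", "arguments": {
  "rows": [
    {"xyz":[-0.033,0.02,0.015],"delta_rot":[0,0,0],"gripper":0.05},
    {"xyz":[-0.033,0.02,0.015],"delta_rot":[0,0,0],"gripper":0.05},
    {"xyz":[-0.033,0.02,0.015],"delta_rot":[0,0,0],"gripper":0.05},
    {"xyz":[-0.033,0.02,0.015],"delta_rot":[0,0,0],"gripper":0.05},
    {"xyz":[-0.033,0.02,0.015],"delta_rot":[0,0,0],"gripper":0.05},
    {"xyz":[-0.033,0.02,0.015],"delta_rot":[0,0,0.1],"gripper":0.05},
    {"xyz":[0,0,0.02],"delta_rot":[0,0,0.14],"gripper":0.05},
    {"xyz":[0,0,0],"delta_rot":[0,0,0.14],"gripper":0.05},
    {"xyz":[0,0,0],"delta_rot":[0,0,0.14],"gripper":0.05},
    {"xyz":[0,0,0],"delta_rot":[0,0,0.14],"gripper":0.05},
    {"xyz":[0,0,0],"delta_rot":[0,0,0.125],"gripper":0.05},
    {"xyz":[0,0,0],"delta_rot":[0,0,0],"gripper":0.05}
  ]
}}

```text
time: 2.5
tool_pos: [0.4736, 0.0126, 0.1209]
tcp_rot: [-3.023, -0.852, 0.001]
wrist_force: [0.5, -0.3, -0.2]
width: 0.581
```

```bash
python3 -c "
from go import *
go(.4764,.0087,.026,31.5)"
```

```text
t 2.5 pos [0.4736 0.0126 0.1209] psi 31.49 F [ 0.5 -0.3 -0.2] w 0.0496 q [-0.03 -0.02  2.14 -0.    1.03 -0.58]
shift tool [0.0004 0.0048 0.0949] len 0.095 turn z(rad) -0.0002 tilt [-9.e-04  0.e+00 -1.e+00]
```

Emit:
{"name": "arm_command", "arguments": {
  "rows": [
    {"xyz":[0,0,0.03],"delta_rot":[0,0,0],"gripper":0.05},
    {"xyz":[0,0,0.03],"delta_rot":[0,0,0],"gripper":0.05},
    {"xyz":[0,0,0.02],"delta_rot":[0,0,0],"gripper":0.05},
    {"xyz":[0,0,0.015],"delta_rot":[0,0,0],"gripper":0.05},
    {"xyz":[0,0.005,0],"delta_rot":[0,0,0],"gripper":0.05},
    {"xyz":[0,0.005,0],"delta_rot":[0,0,0],"gripper":0.05},
    {"xyz":[0,0,0],"delta_rot":[0,0,0],"gripper":0.05}
  ]
}}

```text
time: 3.2
tool_pos: [0.481, 0.0035, 0.0275]
tcp_rot: [3.022, 0.854, 0.004]
wrist_force: [0.6, -0.0, 0.4]
width: 0.582
```

```bash
python3 - <<'E'
from go import *
from workcell import read_camera
c=read_camera("side");crop(c,"pics/s2.png",150,110,150,110,5)
go(.4764,.0087,.026,31.5)
E
```

```text
t 3.25 pos [0.4808 0.0036 0.0276] psi 31.52 F [-0.8  0.7  0.1] w 0.0501 q [-0.04  0.12  2.19 -0.    0.82 -0.59]
shift tool [-0.0011 -0.0067  0.0016] len 0.0069 turn z(rad) 0.0003 tilt [ 2.6e-03 -1.0e-04 -1.0e+00]
```

View pics/s2.png

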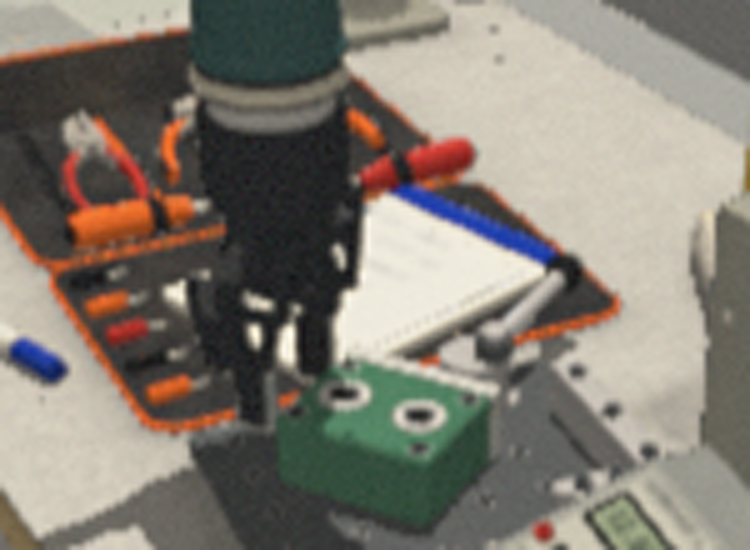

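Emit:
{"name": "arm_command", "arguments": {
  "rows": [
    {"xyz":[0,0.003,0],"delta_rot":[0,0,0],"gripper":0.05},
    {"xyz":[0,0.003,0],"delta_rot":[0,0,0],"gripper":0.05},
    {"xyz":[0,0.002,0],"delta_rot":[0,0,0],"gripper":0.05},
    {"xyz":[0,0,0],"delta_rot":[0,0,0],"gripper":0.05}
  ]
}}

```text
time: 3.65
tool_pos: [0.4838, -0.0029, 0.0265]
tcp_rot: [3.024, 0.853, 0.001]
wrist_force: [0.6, -0.2, 0.8]
width: 0.585
```

Emit:
{"name": "arm_command", "arguments": {
  "rows": [
    {"xyz":[0,0.002,0],"delta_rot":[0,0,0],"gripper":0.05},
    {"xyz":[0,0.002,0],"delta_rot":[0,0,0],"gripper":0.05},
    {"xyz":[0,0,0],"delta_rot":[0,0,0],"gripper":0.05}
  ]
}}

```text
time: 3.95
tool_pos: [0.4837, -0.0039, 0.0263]
tcp_rot: [-3.02, -0.849, 0.005]
wrist_force: [-5.2, 10.6, 8.5]
width: 0.588
```

Emit:
{"name": "arm_command", "arguments": {
  "rows": [
    {"xyz":[0.001,0.003,0],"delta_rot":[0,0,0.0187],"gripper":0.05},
    {"xyz":[0.001,0.003,0],"delta_rot":[0,0,0.0187],"gripper":0.05},
    {"xyz":[0.001,0.003,0],"delta_rot":[0,0,0.0187],"gripper":0.05},
    {"xyz":[0.001,0.003,0],"delta_rot":[0,0,0.0187],"gripper":0.05},
    {"xyz":[0,0,0],"delta_rot":[0,0,0],"gripper":0.05}
  ]
}}

```text
time: 4.45
tool_pos: [0.4929, -0.0119, 0.0263]
tcp_rot: [-3.049, -0.735, 0.006]
wrist_force: [-6.5, 11.9, 8.5]
width: 0.583
```

```bash
python3 - <<'E'
from go import *
go(.4764,.0087,.026,31.5)
E
```

```text
t 4.45 pos [ 0.4929 -0.0119  0.0263] psi 27.1 F [-6.5 11.9  8.5] w 0.0498 q [-0.08  0.15  2.16  0.01  0.83 -0.55]
shift tool [-0.0053 -0.0258  0.0004] len 0.0264 turn z(rad) -0.0768 tilt [-0.0048  0.0046 -1.    ]
```

Works smoothly; continuing the arc.

Emit:
{"name": "arm_command", "arguments": {
  "rows": [
    {"xyz":[0.001,0.003,0],"delta_rot":[0,0,0.0187],"gripper":0.05},
    {"xyz":[0.001,0.003,0],"delta_rot":[0,0,0.0187],"gripper":0.05},
    {"xyz":[0.001,0.003,0],"delta_rot":[0,0,0.0187],"gripper":0.05},
    {"xyz":[0.001,0.003,0],"delta_rot":[0,0,0.0187],"gripper":0.05},
    {"xyz":[0.001,0.003,0],"delta_rot":[0,0,0.0187],"gripper":0.05},
    {"xyz":[0.001,0.003,0],"delta_rot":[0,0,0.0187],"gripper":0.05},
    {"xyz":[0.001,0.003,0],"delta_rot":[0,0,0.0187],"gripper":0.05},
    {"xyz":[0,0,0],"delta_rot":[0,0,0],"gripper":0.05}
  ]
}}

```text
time: 5.25
tool_pos: [0.5083, -0.0283, 0.0262]
tcp_rot: [-3.091, -0.534, 0.005]
wrist_force: [-4.3, 10.6, 6.6]
width: 0.586
```

```bash
python3 - <<'E'
from go import *
from workcell import read_camera
go(.4764,.0087,.026,31.5)
c=read_camera("side");crop(c,"pics/s3.png",150,110,150,110,5)
c=read_camera("top");crop(c,"pics/t3.png",190,145,90,115,5)
E
```

```text
t 5.25 pos [ 0.5083 -0.0283  0.0262] psi 19.61 F [-4.3 10.6  6.6] w 0.0501 q [-0.11  0.18  2.13  0.01  0.84 -0.45]
shift tool [-0.0177 -0.0455  0.0005] len 0.0489 turn z(rad) -0.2075 tilt [-0.0037  0.0044 -1.    ]
```

View pics/s3.png

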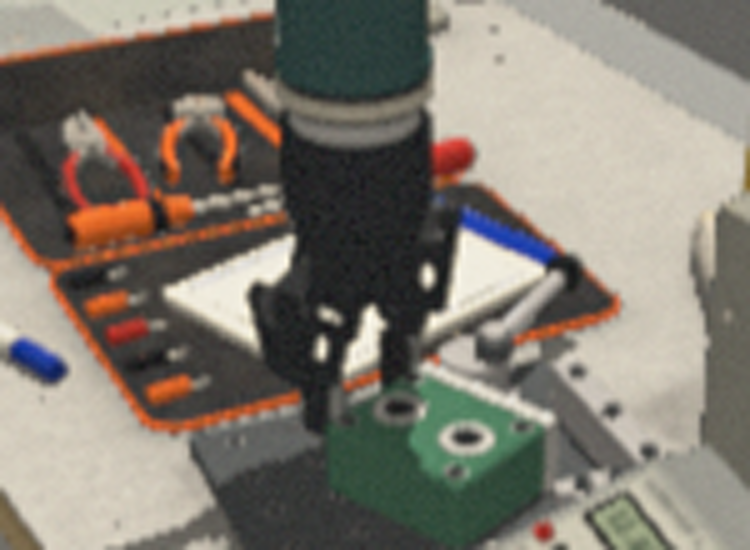

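View pics/t3.png

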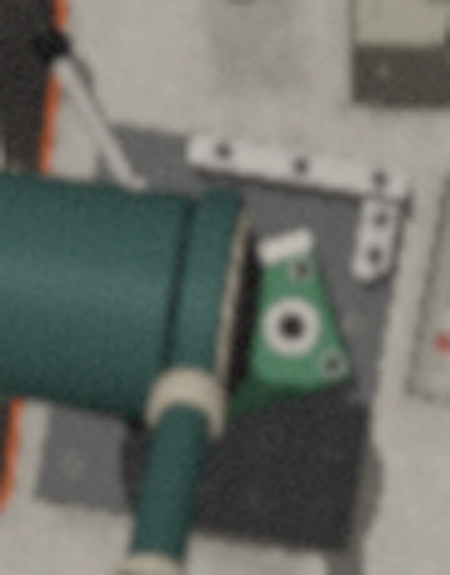

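Emit:
{"name": "arm_command", "arguments": {
  "rows": [
    {"xyz":[0.001,0.003,0],"delta_rot":[0,0,0.0187],"gripper":0.05},
    {"xyz":[0.001,0.003,0],"delta_rot":[0,0,0.0187],"gripper":0.05},
    {"xyz":[0.001,0.003,0],"delta_rot":[0,0,0.0187],"gripper":0.05},
    {"xyz":[0,0,0],"delta_rot":[0,0,0],"gripper":0.05},
    {"xyz":[0,-0.01,0],"delta_rot":[0,0,0],"gripper":0.05},
    {"xyz":[0,-0.02,0],"delta_rot":[0,0,0],"gripper":0.05},
    {"xyz":[0,0,-0.04],"delta_rot":[0,0,0],"gripper":0.05},
    {"xyz":[0,0,-0.04],"delta_rot":[0,0,0],"gripper":0.05},
    {"xyz":[-0.03,-0.03,-0.02],"delta_rot":[0,0,0.14],"gripper":0.05},
    {"xyz":[-0.03,-0.03,0],"delta_rot":[0,0,0.14],"gripper":0.05},
    {"xyz":[-0.02,-0.03,0],"delta_rot":[0,0,0.14],"gripper":0.05},
    {"xyz":[0,0,0],"delta_rot":[0,0,0.14],"gripper":0.05}
  ]
}}

```text
time: 6.55
tool_pos: [0.4124, 0.0677, 0.1259]
tcp_rot: [-3.112, 0.43, 0.002]
wrist_force: [-0.0, 0.1, -0.5]
width: 0.583
```

```bash
python3 - <<'E'
from go import *
from workcell import read_camera
go(.4764,.0087,.026,31.5)
c=read_camera("side");crop(c,"pics/s4.png",180,155,120,85,6)
np.savez("side4.npz",**c)
c=read_camera("top");crop(c,"pics/t4.png",190,145,90,115,5);np.savez("top4.npz",**c)
E
```

```text
t 6.55 pos [0.4124 0.0677 0.1259] psi -15.73 F [-0.   0.1 -0.5] w 0.0498 q [ 0.1  -0.14  2.24  0.    1.05  0.38]
shift tool [0.0777 0.0394 0.0998] len 0.1325 turn z(rad) -0.8244 tilt [-1.1e-03  5.0e-04 -1.0e+00]
```

View pics/t4.png

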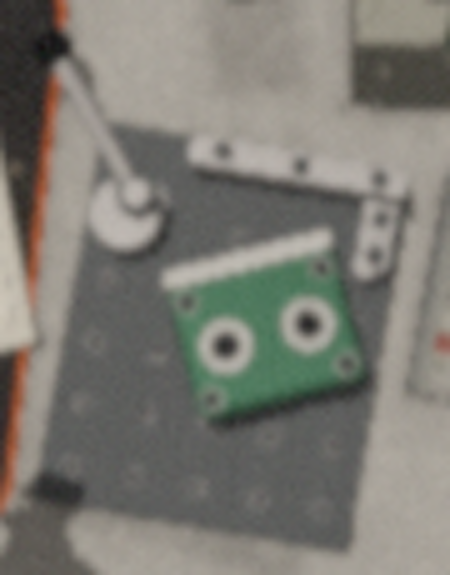

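View pics/s4.png

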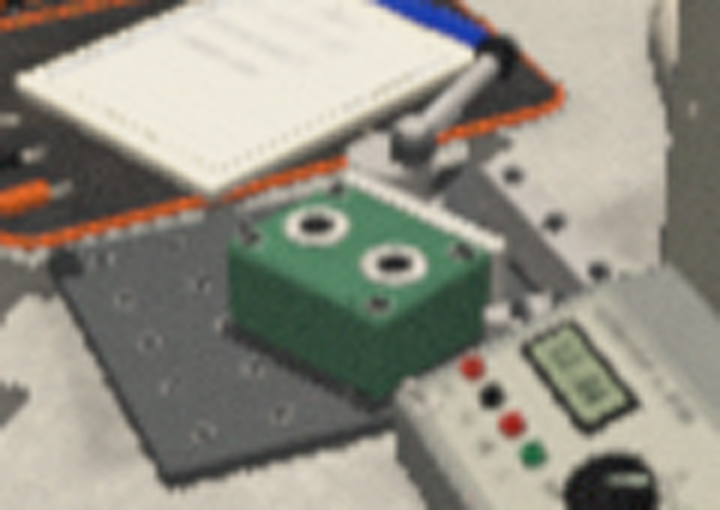

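```bash
python3 - <<'E'
from fit import *
c=dict(np.load("top4.npz"));F=np.load("pose.npz")["F"]
C,r=fit(c,[((40,45,52),(160,272)),((40,-45,52),(332,228)),((-40,-45,52),(368,378))],190,145,5,[.53,-.1,.3])
print(C,np.degrees(C[2]));print(r.round(2))
ca,sa=np.cos(F[2]),np.sin(F[2]);d=C[:2]-F[:2];print("cast in F",ca*d[0]+sa*d[1],-sa*d[0]+ca*d[1],np.degrees(C[2]-F[2]))
E
```

```text
[ 0.52785194 -0.08976515  0.27625214] 15.828081781993157
[[ 0.53 -0.11]
 [-0.48  0.26]
 [-0.03 -0.13]]
cast in F 0.005448512979662741 -0.021317277909335276 23.84776158991658
```

Emit:
{"name": "arm_command", "arguments": {
  "rows": [
    {"xyz":[0.0237,0.0378,0],"delta_rot":[0,0,0],"gripper":0.05},
    {"xyz":[0.0237,0.0378,0],"delta_rot":[0,0,0],"gripper":0.05},
    {"xyz":[0.0237,0.0378,0],"delta_rot":[0,0,0],"gripper":0.05},
    {"xyz":[0.0237,0.0378,0],"delta_rot":[0,0,0],"gripper":0.05},
    {"xyz":[0,0,0],"delta_rot":[0,0,0.127],"gripper":0.05},
    {"xyz":[0,0,0],"delta_rot":[0,0,0.127],"gripper":0.05},
    {"xyz":[0,0,0],"delta_rot":[0,0,0.127],"gripper":0.05},
    {"xyz":[0,0,0],"delta_rot":[0,0,0.127],"gripper":0.05},
    {"xyz":[0,0,0],"delta_rot":[0,0,0.127],"gripper":0.05},
    {"xyz":[0,0,0],"delta_rot":[0,0,0.127],"gripper":0.05},
    {"xyz":[0,0,0],"delta_rot":[0,0,0.127],"gripper":0.05},
    {"xyz":[0,0,0],"delta_rot":[0,0,0.125],"gripper":0.05}
  ]
}}

```text
time: 7.85
tool_pos: [0.4665, -0.1063, 0.1261]
tcp_rot: [2.512, -1.886, 0.0]
wrist_force: [0.3, 0.1, 1.0]
width: 0.585
```

```bash
python3 - <<'E'
from go import *
go(.4628,-.1035,.026,-73.8)
E
```

```text
t 7.85 pos [ 0.4665 -0.1063  0.1261] psi -73.8 F [0.3 0.1 1. ] w 0.0499 q [-0.28 -0.02  2.12 -0.    1.04  1.01]
shift tool [-0.0038  0.0028  0.1001] len 0.1002 turn z(rad) 0.0001 tilt [-1.e-04 -6.e-04 -1.e+00]
```

Emit:
{"name": "arm_command", "arguments": {
  "rows": [
    {"xyz":[-0.004,0.003,0.03],"delta_rot":[0,0,0],"gripper":0.05},
    {"xyz":[0,0,0.03],"delta_rot":[0,0,0],"gripper":0.05},
    {"xyz":[0,0,0.025],"delta_rot":[0,0,0],"gripper":0.05},
    {"xyz":[0,0,0.015],"delta_rot":[0,0,0],"gripper":0.05},
    {"xyz":[0,-0.005,0],"delta_rot":[0,0,0],"gripper":0.05},
    {"xyz":[0,-0.005,0],"delta_rot":[0,0,0],"gripper":0.05},
    {"xyz":[0,-0.003,0],"delta_rot":[0,0,0],"gripper":0.05},
    {"xyz":[0,0,0],"delta_rot":[0,0,0],"gripper":0.05}
  ]
}}

```text
time: 8.65
tool_pos: [0.4764, -0.0992, 0.0275]
tcp_rot: [-2.515, 1.882, -0.004]
wrist_force: [-0.4, -0.2, -0.0]
width: 0.588
```

Emit:
{"name": "arm_command", "arguments": {
  "rows": [
    {"xyz":[0,-0.002,0],"delta_rot":[0,0,0],"gripper":0.05},
    {"xyz":[0,-0.002,0],"delta_rot":[0,0,0],"gripper":0.05},
    {"xyz":[0,0,0],"delta_rot":[0,0,0],"gripper":0.05}
  ]
}}

```text
time: 8.95
tool_pos: [0.4764, -0.0985, 0.0267]
tcp_rot: [2.512, -1.88, -0.004]
wrist_force: [-9.0, -5.8, 6.8]
width: 0.584
```

```bash
python3 - <<'E'
from go import *
go(.4628,-.1035,.026,-73.8)
E
```

```text
t 8.95 pos [ 0.4764 -0.0985  0.0267] psi -73.61 F [-9.  -5.8  6.8] w 0.0499 q [-0.25  0.14  2.17 -0.    0.83  1.03]
shift tool [0.0009 0.0145 0.0008] len 0.0145 turn z(rad) 0.0034 tilt [-0.0045 -0.0014 -1.    ]
```

Emit:
{"name": "arm_command", "arguments": {
  "rows": [
    {"xyz":[-0.00135,-0.0027,0],"delta_rot":[0,0,0.026],"gripper":0.05},
    {"xyz":[-0.00135,-0.0027,0],"delta_rot":[0,0,0.026],"gripper":0.05},
    {"xyz":[-0.00135,-0.0027,0],"delta_rot":[0,0,0.026],"gripper":0.05},
    {"xyz":[-0.00135,-0.0027,0],"delta_rot":[0,0,0.026],"gripper":0.05},
    {"xyz":[-0.00135,-0.0027,0],"delta_rot":[0,0,0.026],"gripper":0.05},
    {"xyz":[-0.00135,-0.0027,0],"delta_rot":[0,0,0.026],"gripper":0.05},
    {"xyz":[-0.00135,-0.0027,0],"delta_rot":[0,0,0.026],"gripper":0.05},
    {"xyz":[-0.00135,-0.0027,0],"delta_rot":[0,0,0.026],"gripper":0.05},
    {"xyz":[0,0,0],"delta_rot":[0,0,0],"gripper":0.05}
  ]
}}

```text
time: 9.85
tool_pos: [0.4919, -0.0827, 0.0258]
tcp_rot: [2.3, -2.129, -0.014]
wrist_force: [-16.0, -1.6, 11.8]
width: 0.58
```

```bash
cat > cast.py <<'E'
from go import *
F=np.load("pose.npz")["F"]
def cast(loc=(-51.8,6)):
    s,R,p=cur();h=np.radians(p+90)
    ex=np.array([np.cos(h),np.sin(h)]);ey=np.array([-ex[1],ex[0]])
    C=s["tool_pos"][:2]-(ex*loc[0]+ey*loc[1])/1000
    ca,sa=np.cos(F[2]),np.sin(F[2]);d=C-F[:2]
    print("cast in F if rigid",(1000*(ca*d[0]+sa*d[1])).round(1),(1000*(-sa*d[0]+ca*d[1])).round(1),np.degrees(h-F[2]).round(2),"F tool",(R.T@s["wrist_force"]).round(1),"mom",(R.T@s["torque"]).round(2))
E
python3 - <<'E'
from cast import *
from workcell import read_camera
cast();go(.4628,-.1035,.026,-73.8)
c=read_camera("side");crop(c,"pics/s5.png",150,110,150,110,5)
E
```

```text
cast in F if rigid 20.8 -14.0 12.44 F tool [  0.4  16.2 -11.6] mom [-2.24  0.34  0.35]
t 9.85 pos [ 0.4919 -0.0827  0.0258] psi -85.58 F [-16.   -1.6  11.8] w 0.0495 q [-0.22  0.17  2.14 -0.    0.84  1.28]
shift tool [0.0185 0.0306 0.0001] len 0.0358 turn z(rad) -0.2055 tilt [-1.160e-02  7.000e-04 -9.999e-01]
```

View pics/s5.png

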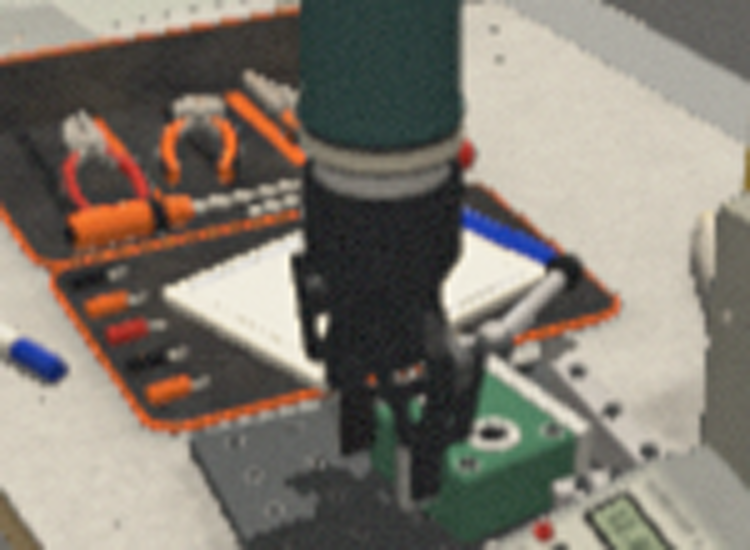

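Emit:
{"name": "arm_command", "arguments": {
  "rows": [
    {"xyz":[-0.00135,-0.003,0],"delta_rot":[0,0,0.026],"gripper":0.05},
    {"xyz":[-0.00135,-0.003,0],"delta_rot":[0,0,0.026],"gripper":0.05},
    {"xyz":[-0.00135,-0.003,0],"delta_rot":[0,0,0.026],"gripper":0.05},
    {"xyz":[-0.00135,-0.003,0],"delta_rot":[0,0,0.026],"gripper":0.05},
    {"xyz":[-0.00135,-0.003,0],"delta_rot":[0,0,0.026],"gripper":0.05},
    {"xyz":[-0.00135,-0.003,0],"delta_rot":[0,0,0.026],"gripper":0.05},
    {"xyz":[0,0,0],"delta_rot":[0,0,0],"gripper":0.05}
  ]
}}

```text
time: 10.6
tool_pos: [0.5096, -0.0738, 0.0255]
tcp_rot: [2.126, -2.302, -0.015]
wrist_force: [-14.5, 1.3, 10.5]
width: 0.585
```

```bash
python3 - <<'E'
from cast import *
from workcell import read_camera
cast();go(.4628,-.1035,.026,-73.8)
c=read_camera("side");crop(c,"pics/s6.png",180,135,120,85,6)
c=read_camera("top");crop(c,"pics/t6.png",190,145,90,115,5)
E
```

```text
cast in F if rigid 37.3 -10.9 3.48 F tool [ -0.1  14.7 -10.3] mom [-2.15  0.31  0.31]
t 10.6 pos [ 0.5096 -0.0738  0.0255] psi -94.54 F [-14.5   1.3  10.5] w 0.05 q [-0.19  0.2   2.11 -0.    0.85  1.46]
shift tool [ 0.0333  0.0444 -0.    ] len 0.0555 turn z(rad) -0.362 tilt [-0.0119  0.0016 -0.9999]
```

View pics/t6.png

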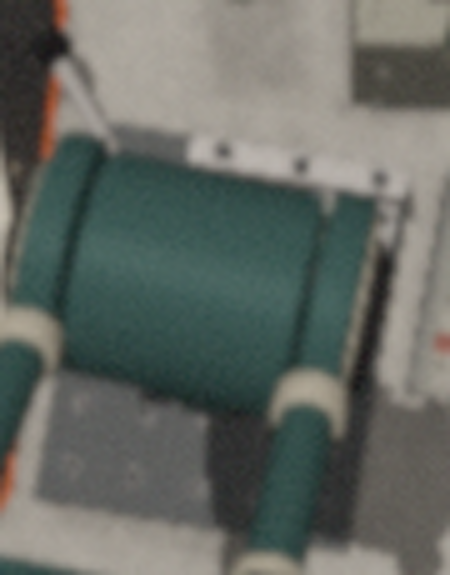

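View pics/s6.png

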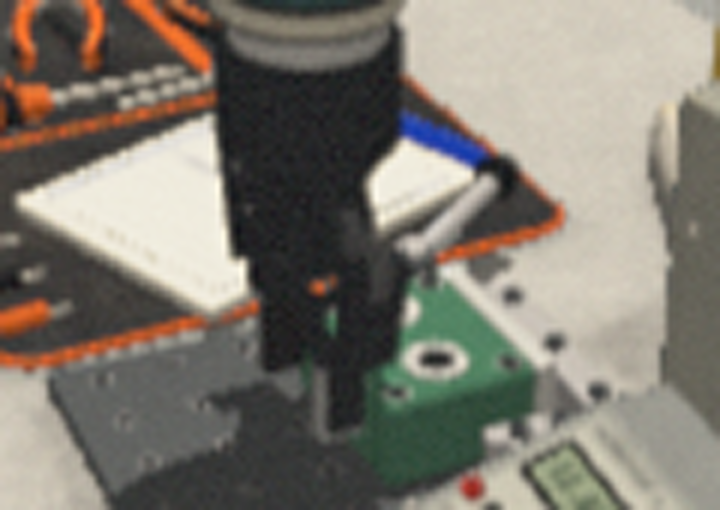

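Emit:
{"name": "arm_command", "arguments": {
  "rows": [
    {"xyz":[-0.001,-0.003,0],"delta_rot":[0,0,0.026],"gripper":0.05},
    {"xyz":[-0.001,-0.003,0],"delta_rot":[0,0,0.026],"gripper":0.05},
    {"xyz":[0,0,0],"delta_rot":[0,0,0],"gripper":0.05}
  ]
}}

```text
time: 11.0
tool_pos: [0.5159, -0.0719, 0.0253]
tcp_rot: [2.066, -2.357, -0.015]
wrist_force: [-13.1, 2.5, 8.5]
width: 0.582
```

```bash
python3 -c "
from cast import *
cast()"
```

```text
cast in F if rigid 43.0 -10.9 0.49 F tool [-0.8 13.4 -8.4] mom [-1.94  0.11  0.2 ]
```

Emit:
{"name": "arm_command", "arguments": {
  "rows": [
    {"xyz":[0,-0.001,0],"delta_rot":[0,0,0.004],"gripper":0.05},
    {"xyz":[0,-0.001,0],"delta_rot":[0,0,0.004],"gripper":0.05},
    {"xyz":[0,0,0],"delta_rot":[0,0,0],"gripper":0.05}
  ]
}}

```text
time: 11.3
tool_pos: [0.5169, -0.0718, 0.0253]
tcp_rot: [2.057, -2.364, -0.017]
wrist_force: [-15.7, 3.8, 10.4]
width: 0.586
```

```bash
python3 -c "
from cast import *
cast()"
```

```text
cast in F if rigid 43.9 -11.0 0.07 F tool [ -1.6  16.3 -10.1] mom [-2.33 -0.2   0.02]
```

Emit:
{"name": "arm_command", "arguments": {
  "rows": [
    {"xyz":[0,-0.001,0],"delta_rot":[0,0,0],"gripper":0.05},
    {"xyz":[0,-0.001,0],"delta_rot":[0,0,0],"gripper":0.05},
    {"xyz":[0,0,0],"delta_rot":[0,0,0],"gripper":0.05}
  ]
}}

```text
time: 11.6
tool_pos: [0.5175, -0.0719, 0.0252]
tcp_rot: [2.055, -2.362, -0.021]
wrist_force: [-19.8, 3.6, 15.1]
width: 0.59
```

```bash
python3 -c "
from cast import *
cast()"
```

```text
cast in F if rigid 44.5 -11.0 0.07 F tool [ -0.8  20.4 -14.8] mom [-2.93 -0.05  0.06]
```

Emit:
{"name": "arm_command", "arguments": {
  "rows": [
    {"xyz":[0,-0.001,0],"delta_rot":[0,0,0],"gripper":0.05},
    {"xyz":[0,-0.001,0],"delta_rot":[0,0,0],"gripper":0.05},
    {"xyz":[0,0,0],"delta_rot":[0,0,0],"gripper":0.05}
  ]
}}

```text
time: 11.9
tool_pos: [0.5174, -0.072, 0.0249]
tcp_rot: [2.054, -2.36, -0.026]
wrist_force: [-25.3, 4.1, 19.0]
width: 0.589
```

```bash
python3 -c "
from cast import *
cast()"
```

```text
cast in F if rigid 44.4 -11.1 0.07 F tool [ -0.6  26.  -18.4] mom [-3.63  0.04  0.1 ]
```

Emit:
{"name": "arm_command", "arguments": {
  "rows": [
    {"xyz":[0,0.005,0],"delta_rot":[0,0,0],"gripper":0.05},
    {"xyz":[0,0.01,0],"delta_rot":[0,0,0],"gripper":0.05},
    {"xyz":[0,0.02,0],"delta_rot":[0,0,0],"gripper":0.05},
    {"xyz":[0,0.02,-0.03],"delta_rot":[0,0,0],"gripper":0.0},
    {"xyz":[0,0.02,-0.04],"delta_rot":[0,0,0],"gripper":0.0},
    {"xyz":[0,0.02,-0.03],"delta_rot":[0,0,0],"gripper":0.0},
    {"xyz":[0.03,0.02,0],"delta_rot":[0,0,0],"gripper":0.0},
    {"xyz":[0.03,0,0],"delta_rot":[0,0,0],"gripper":0.0},
    {"xyz":[0,0,0],"delta_rot":[0,0,0],"gripper":0.0}
  ]
}}

```text
time: 12.8
tool_pos: [0.4058, -0.1199, 0.1278]
tcp_rot: [-2.058, 2.372, -0.007]
wrist_force: [1.0, 0.8, 0.8]
width: 0.001
```

```bash
python3 - <<'E'
from cast import *
from workcell import read_camera
go(.4628,-.1035,.026,-73.8)
c=read_camera("side");crop(c,"pics/s7.png",200,150,100,75,7);np.savez("side7.npz",**c)
c=read_camera("top");crop(c,"pics/t7.png",195,150,80,70,8);np.savez("top7.npz",**c)
E
```

```text
t 12.8 pos [ 0.4058 -0.1199  0.1278] psi -98.09 F [1.  0.8 0.8] w 0.0001 q [-0.35 -0.14  2.23 -0.    1.04  1.37]
shift tool [-0.0245 -0.0536  0.102 ] len 0.1178 turn z(rad) -0.424 tilt [ 0.0041 -0.0026 -1.    ]
```

View pics/t7.png

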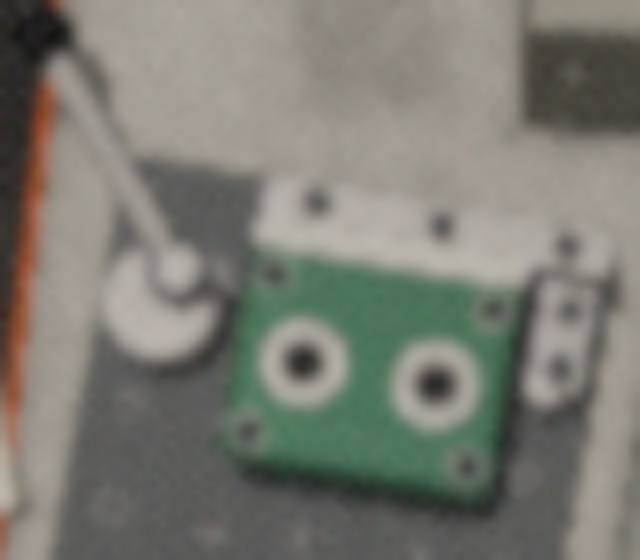

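View pics/s7.png

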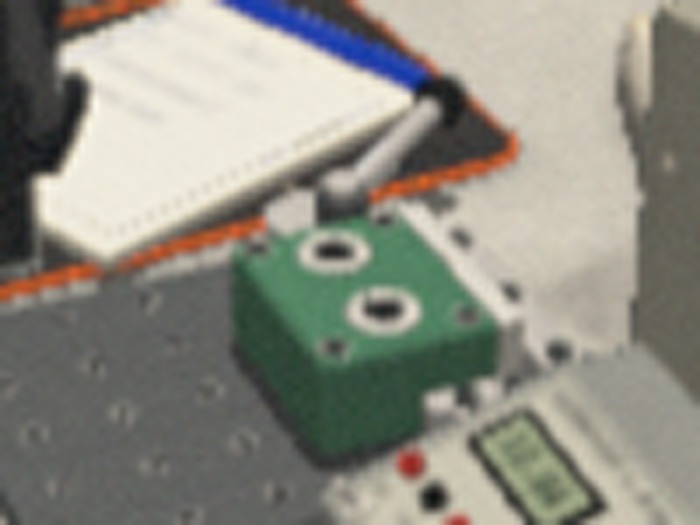

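The casting sits flat against the fence: its bright strip merges with the fence along (258,250)–(520,290), parallel to the fence's edge. There is a gap of about 5 mm to the end stop. The knob is still at (37,33) in the top crop. Next is the lever.

Emit:
{"name": "arm_command", "arguments": {
  "rows": [
    {"xyz":[-0.024,-0.04,0],"delta_rot":[0,0,0],"gripper":0.0},
    {"xyz":[-0.024,-0.04,0],"delta_rot":[0,0,0],"gripper":0.0},
    {"xyz":[-0.024,-0.04,0],"delta_rot":[0,0,0],"gripper":0.0},
    {"xyz":[-0.024,-0.04,0],"delta_rot":[0,0,0],"gripper":0.0},
    {"xyz":[-0.024,-0.04,0],"delta_rot":[0,0,0],"gripper":0.0},
    {"xyz":[-0.024,-0.04,0],"delta_rot":[0,0,0],"gripper":0.0},
    {"xyz":[0,0,0],"delta_rot":[0,0,-0.134],"gripper":0.0},
    {"xyz":[0,0,0],"delta_rot":[0,0,-0.134],"gripper":0.0},
    {"xyz":[0,0,0],"delta_rot":[0,0,-0.134],"gripper":0.0},
    {"xyz":[0,0,0],"delta_rot":[0,0,-0.134],"gripper":0.0},
    {"xyz":[0,0,0],"delta_rot":[0,0,-0.134],"gripper":0.0},
    {"xyz":[0,0,0],"delta_rot":[0,0,-0.134],"gripper":0.0}
  ]
}}

```text
time: 14.1
tool_pos: [0.6632, -0.0066, 0.1257]
tcp_rot: [-2.829, 1.365, 0.001]
wrist_force: [-0.0, -0.7, 0.4]
width: -0.001
```

Emit:
{"name": "arm_command", "arguments": {
  "rows": [
    {"xyz":[0,0,0],"delta_rot":[0,0,-0.134],"gripper":0.0},
    {"xyz":[0,0,0],"delta_rot":[0,0,-0.134],"gripper":0.0},
    {"xyz":[0,0,0],"delta_rot":[0,0,-0.134],"gripper":0.0},
    {"xyz":[0,0,0],"delta_rot":[0,0,-0.134],"gripper":0.0},
    {"xyz":[0,0,0],"delta_rot":[0,0,-0.134],"gripper":0.0},
    {"xyz":[0,0,0],"delta_rot":[0,0,-0.134],"gripper":0.0},
    {"xyz":[0,0,0],"delta_rot":[0,0,-0.134],"gripper":0.0},
    {"xyz":[0,0,0],"delta_rot":[0,0,-0.134],"gripper":0.0},
    {"xyz":[0,0,0],"delta_rot":[0,0,-0.134],"gripper":0.0},
    {"xyz":[0,0,0],"delta_rot":[0,0,-0.134],"gripper":0.0},
    {"xyz":[0,0,0],"delta_rot":[0,0,-0.124],"gripper":0.0},
    {"xyz":[0,0,0],"delta_rot":[0,0,0],"gripper":0.0}
  ]
}}

```text
time: 15.3
tool_pos: [0.6631, -0.0067, 0.1258]
tcp_rot: [-3.019, -0.868, 0.001]
wrist_force: [0.1, -0.1, -1.0]
width: -0.001
```

```bash
python3 - <<'E'
from cast import *
from fit import P
go(.6652,-.0106,.032,32)
c=dict(np.load("top7.npz"));k=und(c,195+37/8-.5,150+33/8-.5,.044);pv=P(F,(62,56.6,44))
print(k,pv,np.degrees(np.arctan2(*(k-pv)[1::-1])))
E
```

```text
t 15.3 pos [ 0.6631 -0.0067  0.1258] psi 32.07 F [ 0.1 -0.1 -1. ] w -0.0001 q [-0.05  0.32  1.73  0.    1.09 -0.61]
shift tool [-0.0003  0.0044  0.0938] len 0.0939 turn z(rad) 0.0012 tilt [-5.e-04  4.e-04 -1.e+00]
[0.67463035 0.03066922 0.044     ] [ 0.59472085 -0.02049957  0.044     ] 32.6328288468022
```

Emit:
{"name": "arm_command", "arguments": {
  "rows": [
    {"xyz":[0,0.005,0.02],"delta_rot":[0,0,0],"gripper":0.0},
    {"xyz":[0,0,0.03],"delta_rot":[0,0,0],"gripper":0.0},
    {"xyz":[0,0,0.028],"delta_rot":[0,0,0],"gripper":0.0},
    {"xyz":[0,0,0.016],"delta_rot":[0,0,0],"gripper":0.0},
    {"xyz":[0,0,0],"delta_rot":[0,0,0],"gripper":0.0},
    {"xyz":[0,-0.004,0],"delta_rot":[0,0,0],"gripper":0.0},
    {"xyz":[0,-0.004,0],"delta_rot":[0,0,0],"gripper":0.0},
    {"xyz":[0,-0.002,0],"delta_rot":[0,0,0],"gripper":0.0},
    {"xyz":[0,0,0],"delta_rot":[0,0,0],"gripper":0.0}
  ]
}}

```text
time: 16.2
tool_pos: [0.6611, -0.0035, 0.0338]
tcp_rot: [3.019, 0.866, 0.003]
wrist_force: [0.2, -0.8, -0.4]
width: 0.002
```

```bash
python3 - <<'E'
from cast import *
from workcell import read_camera
go(.6706,-.0192,.032,32)
c=read_camera("side");crop(c,"pics/s8.png",200,120,110,85,7)
E
```

```text
t 16.2 pos [ 0.6611 -0.0035  0.0338] psi 32.0 F [ 0.2 -0.8 -0.4] w 0.0002 q [-0.04  0.41  1.8   0.    0.93 -0.6 ]
shift tool [-0.0003  0.0183  0.0018] len 0.0184 turn z(rad) -0.0001 tilt [ 0.0022 -0.     -1.    ]
```

View pics/s8.png

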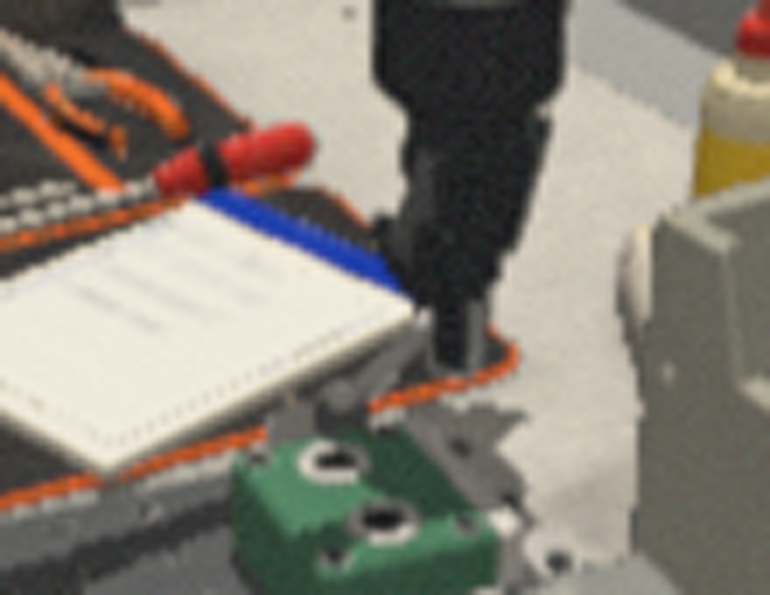

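Emit:
{"name": "arm_command", "arguments": {
  "rows": [
    {"xyz":[0,-0.003,0.001],"delta_rot":[0,0,0],"gripper":0.0},
    {"xyz":[0.0014,-0.0066,0],"delta_rot":[0,0,-0.1],"gripper":0.0},
    {"xyz":[0.0014,-0.0066,0],"delta_rot":[0,0,-0.1],"gripper":0.0},
    {"xyz":[0.0014,-0.0066,0],"delta_rot":[0,0,-0.1],"gripper":0.0},
    {"xyz":[0.0014,-0.0066,0],"delta_rot":[0,0,-0.1],"gripper":0.0},
    {"xyz":[0,0,0],"delta_rot":[0,0,0],"gripper":0.0}
  ]
}}

```text
time: 16.85
tool_pos: [0.6464, 0.0223, 0.0318]
tcp_rot: [2.787, 1.449, 0.002]
wrist_force: [-0.1, -0.4, 1.0]
width: -0.002
```

```bash
cat >> cast.py <<'E'
def lev():
    from fit import P
    s,R,p=cur();pv=P(F,(62,56.6,44));d=(s["tool_pos"]-pv)[:2]
    a=np.radians(p);e=np.array([np.cos(a),np.sin(a)]);t=np.array([-e[1],e[0]])
    r=np.hypot(*d);phi=np.degrees(np.arctan2(d[1],d[0])+np.arcsin(.0168/r))
    print("t",s["time"].__round__(2),"z",s["tool_pos"][2].round(4),"psi",p.round(1),"e,t mm",(1000*d@e).round(1),(1000*d@t).round(1),"lever q if contact",np.radians(phi+8.02-35).round(3),"F tool",(R.T@s["wrist_force"]).round(1),"q6",s["q"][5].round(2))
E
python3 -c "
from cast import *
lev()"
```

```text
t 16.85 z 0.0318 psi 54.9 e,t mm 64.7 -17.7 lever q if contact 0.474 F tool [-0.4  0.2 -1. ] q6 -0.96
```

```bash
python3 - <<'E'
from workcell import read_camera
from h import *
c=read_camera("side");crop(c,"pics/s9.png",200,120,110,85,7)
E
```

```text
(no output)
```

View pics/s9.png

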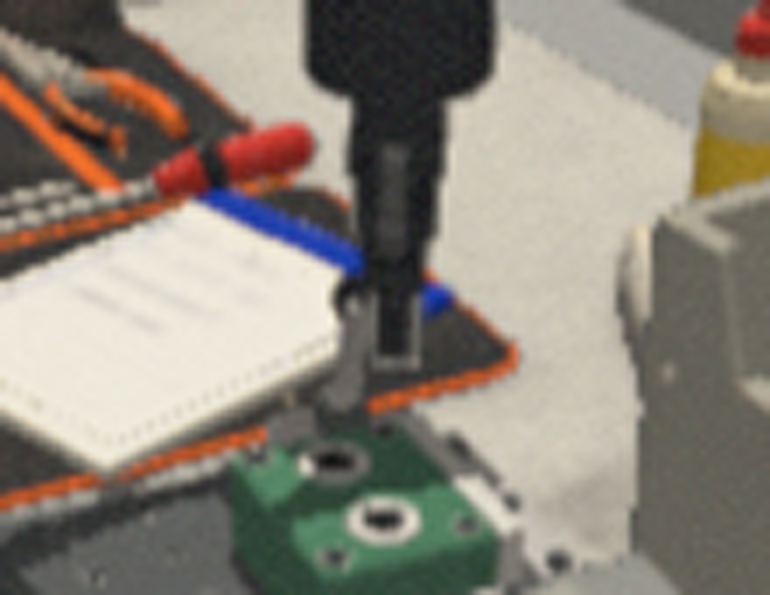

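The lever is moving along with the finger, with the knob now at (350,300). I'll keep pushing.

Emit:
{"name": "arm_command", "arguments": {
  "rows": [
    {"xyz":[0.0014,-0.0066,0],"delta_rot":[0,0,-0.1],"gripper":0.0},
    {"xyz":[0.0014,-0.0066,0],"delta_rot":[0,0,-0.1],"gripper":0.0},
    {"xyz":[0.0014,-0.0066,0],"delta_rot":[0,0,-0.1],"gripper":0.0},
    {"xyz":[0.0014,-0.0066,0],"delta_rot":[0,0,-0.1],"gripper":0.0},
    {"xyz":[0.0014,-0.0066,0],"delta_rot":[0,0,-0.1],"gripper":0.0},
    {"xyz":[0.0014,-0.0066,0],"delta_rot":[0,0,-0.1],"gripper":0.0}
  ]
}}

```text
time: 17.5
tool_pos: [0.6141, 0.044, 0.0319]
tcp_rot: [2.233, 2.207, 0.005]
wrist_force: [5.4, 0.2, -2.7]
width: -0.003
```

```bash
python3 -c "
from cast import *
lev()"
```

```text
t 17.5 z 0.0319 psi 89.3 e,t mm 64.7 -18.6 lever q if contact 1.06 F tool [0.3 5.4 2.7] q6 -1.53
```

Emit:
{"name": "arm_command", "arguments": {
  "rows": [
    {"xyz":[0.0013,-0.0066,0],"delta_rot":[0,0,-0.1],"gripper":0.0},
    {"xyz":[0.0013,-0.0066,0],"delta_rot":[0,0,-0.1],"gripper":0.0},
    {"xyz":[0.0013,-0.0066,0],"delta_rot":[0,0,-0.1],"gripper":0.0},
    {"xyz":[0.0013,-0.0066,0],"delta_rot":[0,0,-0.1],"gripper":0.0},
    {"xyz":[0.0013,-0.0066,0],"delta_rot":[0,0,-0.1],"gripper":0.0}
  ]
}}

```text
time: 18.0
tool_pos: [0.5822, 0.046, 0.0321]
tcp_rot: [1.618, 2.688, 0.01]
wrist_force: [6.6, 7.9, -4.8]
width: 0.002
```

```bash
python3 - <<'E'
from cast import *
lev()
from workcell import read_camera
c=read_camera("side");crop(c,"pics/s10.png",180,120,120,85,6)
c=read_camera("top");crop(c,"pics/t10.png",195,150,80,70,8)
E
```

```text
t 18.0 z 0.0321 psi 117.9 e,t mm 64.6 -20.0 lever q if contact 1.538 F tool [3.8 9.5 4.9] q6 -2.03
```

View pics/s10.png

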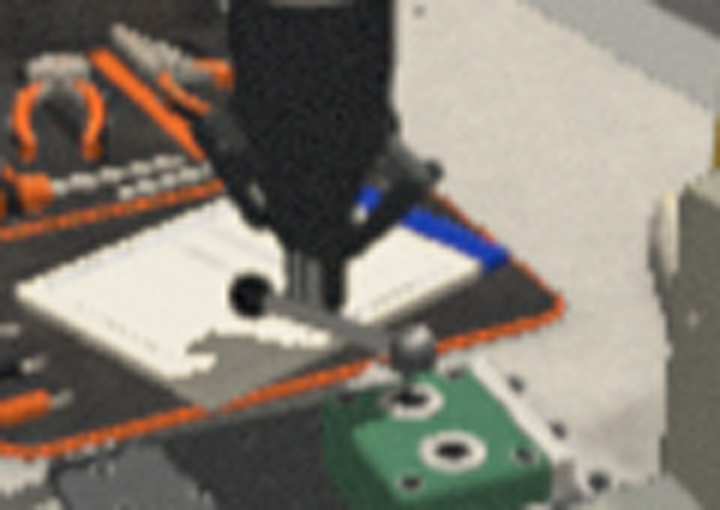

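View pics/t10.png

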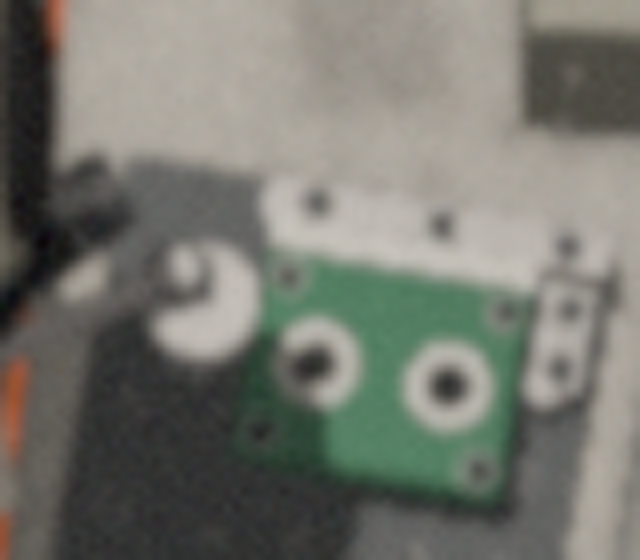

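Emit:
{"name": "arm_command", "arguments": {
  "rows": [
    {"xyz":[0.0015,-0.0066,0],"delta_rot":[0,0,-0.065],"gripper":0.0},
    {"xyz":[0.0013,-0.0066,0],"delta_rot":[0,0,-0.065],"gripper":0.0},
    {"xyz":[0.0011,-0.0066,0],"delta_rot":[0,0,-0.065],"gripper":0.0},
    {"xyz":[0.0009,-0.0067,0],"delta_rot":[0,0,-0.065],"gripper":0.0},
    {"xyz":[0,0,0],"delta_rot":[0,0,0],"gripper":0.0}
  ]
}}

```text
time: 18.6
tool_pos: [0.5571, 0.034, 0.0322]
tcp_rot: [1.258, 2.873, 0.006]
wrist_force: [5.5, 2.8, -3.4]
width: -0.003
```

```bash
python3 -c "
from cast import *
lev()"
```

```text
t 18.6 z 0.0322 psi 132.7 e,t mm 65.6 -9.4 lever q if contact 1.96 F tool [-1.7  5.9  3.4] q6 -2.3
```

Emit:
{"name": "arm_command", "arguments": {
  "rows": [
    {"xyz":[0.0007,-0.0066,0],"delta_rot":[0,0,-0.06],"gripper":0.0},
    {"xyz":[0.0005,-0.0066,0],"delta_rot":[0,0,-0.06],"gripper":0.0},
    {"xyz":[0,0,0],"delta_rot":[0,0,0],"gripper":0.0}
  ]
}}

```text
time: 18.9
tool_pos: [0.548, 0.0264, 0.0325]
tcp_rot: [1.084, 2.942, 0.009]
wrist_force: [7.5, 5.1, -4.0]
width: -0.001
```

```bash
python3 -c "
from cast import *
lev()"
```

```text
t 18.9 z 0.0325 psi 139.5 e,t mm 66.0 -5.4 lever q if contact 2.14 F tool [-2.4  8.7  4. ] q6 -2.44
```

No turning from here; I'll use small tangential steps until the stop.

Emit:
{"name": "arm_command", "arguments": {
  "rows": [
    {"xyz":[0,-0.003,0],"delta_rot":[0,0,0],"gripper":0.0},
    {"xyz":[0,-0.003,0],"delta_rot":[0,0,0],"gripper":0.0},
    {"xyz":[0,0,0],"delta_rot":[0,0,0],"gripper":0.0}
  ]
}}

```text
time: 19.2
tool_pos: [0.5456, 0.0228, 0.0327]
tcp_rot: [1.086, 2.939, 0.012]
wrist_force: [11.8, 10.1, -6.8]
width: 0.004
```

```bash
python3 -c "
from cast import *
lev()"
```

```text
t 19.2 z 0.0327 psi 139.4 e,t mm 65.5 -1.0 lever q if contact 2.207 F tool [-2.3 15.3  7. ] q6 -2.44
```

Emit:
{"name": "arm_command", "arguments": {
  "rows": [
    {"xyz":[0,-0.002,0],"delta_rot":[0,0,0],"gripper":0.0},
    {"xyz":[0,-0.002,0],"delta_rot":[0,0,0],"gripper":0.0},
    {"xyz":[0,0,0],"delta_rot":[0,0,0],"gripper":0.0}
  ]
}}

```text
time: 19.5
tool_pos: [0.5455, 0.0224, 0.033]
tcp_rot: [1.087, 2.935, 0.021]
wrist_force: [18.4, 19.5, -13.1]
width: -0.003
```

```bash
python3 -c "
from cast import *
lev()"
```

```text
t 19.5 z 0.033 psi 139.4 e,t mm 65.3 -0.4 lever q if contact 2.215 F tool [-1.1 26.6 13.6] q6 -2.45
```

The force went up to 27 N and the finger moved only 0.6 mm, so the lever is on its stop. I'll back off and check.

Emit:
{"name": "arm_command", "arguments": {
  "rows": [
    {"xyz":[0,0.008,0],"delta_rot":[0,0,0],"gripper":0.0},
    {"xyz":[0,0.015,0],"delta_rot":[0,0,0],"gripper":0.0},
    {"xyz":[0,0.01,-0.03],"delta_rot":[0,0,0],"gripper":0.0},
    {"xyz":[0,0,-0.05],"delta_rot":[0,0,0],"gripper":0.0},
    {"xyz":[0,0,-0.05],"delta_rot":[0,0,0],"gripper":0.0},
    {"xyz":[0.03,0.03,-0.02],"delta_rot":[0,0,0.05],"gripper":0.0},
    {"xyz":[0.03,0.04,0],"delta_rot":[0,0,0.1],"gripper":0.0},
    {"xyz":[0.03,0.04,0],"delta_rot":[0,0,0.1],"gripper":0.0},
    {"xyz":[0.03,0.04,0],"delta_rot":[0,0,0],"gripper":0.0},
    {"xyz":[0,0,0],"delta_rot":[0,0,0],"gripper":0.0}
  ]
}}

```text
time: 20.5
tool_pos: [0.5877, 0.2367, 0.1812]
tcp_rot: [-1.437, -2.793, -0.004]
wrist_force: [-0.2, -0.5, -0.2]
width: 0.001
```

```bash
python3 - <<'E'
from cast import *
from workcell import read_camera
go(0.4,0.2,.2,100)
c=read_camera("side");crop(c,"pics/s11.png",190,140,110,85,7)
cv2.imwrite("pics/s11f.png",cv2.resize(c["pixels"][:,:,::-1],(800,600)))
c=read_camera("top");crop(c,"pics/t11.png",190,150,85,75,8);np.savez("top11.npz",**c)
cv2.imwrite("pics/t11f.png",cv2.resize(c["pixels"][:,:,::-1],(800,600)))
E
```

```text
t 20.5 pos [0.5877 0.2367 0.1812] psi 125.54 F [-0.2 -0.5 -0.2] w 0.0001 q [ 0.34  0.22  1.75  0.    1.17 -1.85]
shift tool [ 0.0793 -0.1741 -0.019 ] len 0.1922 turn z(rad) 0.4458 tilt [ 8.0e-04  2.4e-03 -1.0e+00]
```

View pics/t11.png

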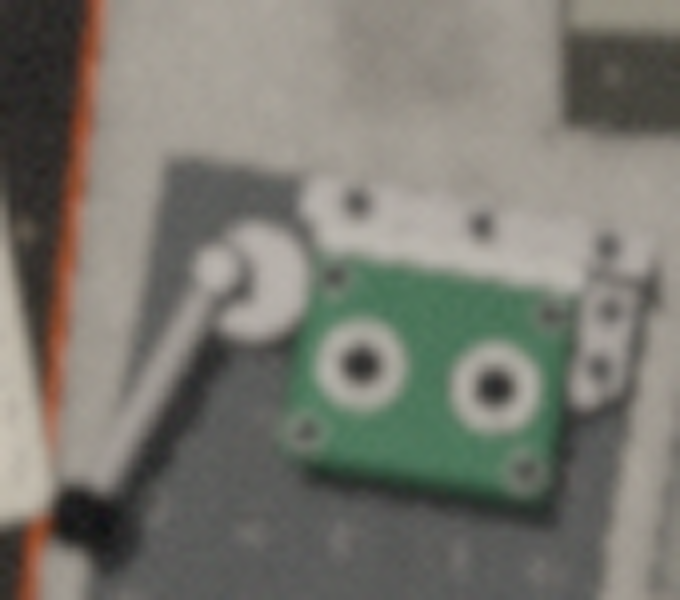

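View pics/s11.png

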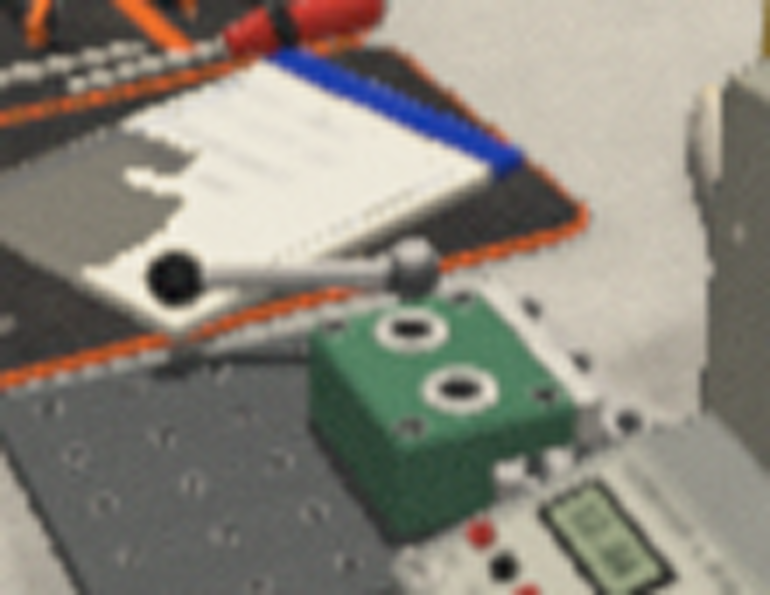

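View pics/t11f.png

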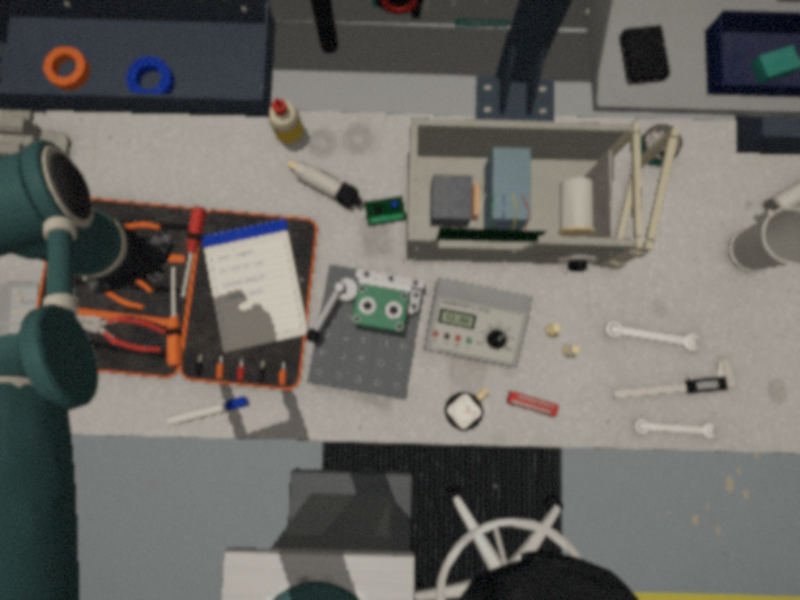

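```bash
python3 - <<'E'
from fit import *
c=dict(np.load("top11.npz"));F=np.load("pose.npz")["F"]
px=lambda a,b,z:und(c,190+a/8-.5,150+b/8-.5,z)
k=px(85,512,.044);h=px(214,267,.053);pv=P(F,(62,56.6,44))
for p in (h,pv): print("lever q",np.radians(np.degrees(np.arctan2(*(k-p)[1::-1])+0-F[2])-35))
C,r=fit(c,[((30,45,52),(318,258)),((30,-45,52),(582,292)),((-40,45,52),(288,463)),((-40,-45,52),(550,500))],190,150,8,[.56,-.1,-.14])
ca,sa=np.cos(F[2]),np.sin(F[2]);d=C[:2]-F[:2];print("cast in F",ca*d[0]+sa*d[1],-sa*d[0]+ca*d[1],np.degrees(C[2]-F[2]));print(r.round(2))
E
```

```text
lever q 2.211859113381798
lever q 2.1927126364739675
cast in F 0.04366815925418909 -0.019029925464679076 1.6200387743838625
[[-0.52 -0.5 ]
 [ 0.43 -0.06]
 [-0.68  0.19]
 [ 0.81  0.32]]
```

```bash
python3 - <<'E'
from workcell import bot
print(bot.finish_job())
E
```

```text
the job is handed in; nothing more can be done
None
```

The casting's bright face is against the fence, and the cam lever is fully shut, holding the casting against the end stop. I handed the job in at about 21 s on the robot's clock.

**How it was done:** I slid and turned the casting with the spread fingertips, first on its left side and then on its back, until the push force rose at the fence. It stayed down on the plate throughout. I then backed off and swung the lever round with the closed fingers. It reached its stop at about 27 N, and the arm was clear at z = 0.18 m when I handed in.

**Last checks:**
- **Lever:** about 2.19–2.21 rad in the top camera, against a stop at 2.2.
- **Casting position:** x ≈ 44, y ≈ -19 mm in the fixture's frame; home is 45, -18.
- **Casting angle:** two readings disagreed. The blurred corner picks gave 1.6° off the fence. The rows of ports and screws ran at 9.7–9.8° in the picture, against 9.7° for the fence's holes, so parallel. I trusted the second; in the pictures I saw no gap at the fence or at the end stop.
- **Other items:** the other things on the bench looked unmoved in the last full picture.

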